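# Pin the vacuum drying chamber shut and hold its lid on the seal

### The job

Lower the open lid of the vacuum drying chamber gently until it rests on its seal, then push the red-handled locking pin fully home through the aligned holes of the clevis at the chamber's front, so that its collar meets the outer ear, and let go of it. Then press down on the front part of the lid with the fingers, firmly but without forcing, so that the soft seal is squeezed, and finish while still holding the lid pressed down like that, as one does while the pump draws the first vacuum. Leave the glassware, the jug, the bottle and the crucible around it where they stand.

Things in the scene. Friction and masses are not known exactly. Their poses are not given: they have to be found in the camera images.
- chamber: fixed vacuum drying chamber: steel box 170 mm (x) by 190 mm (y), rim 100 mm high, hinged clear lid with aluminium frame, gauge and valve on the side away from the robot. Origin: centre of its underside. x points from the front (clevis side) to the hinge, y runs along the hinge and the pin holes with +y the end nearer the robot, z up
- hinge (a point): middle of the lid's hinge axis (the axis runs along chamber y), 97 mm behind the chamber's origin (+x), 112 mm above the table; axes as the chamber. Lid: flat plate 190 mm wide, 14 mm thick, from 12 to 184 mm from this axis, its upper face 4 mm above the axis when level (lid 0, seal 0.025); in its middle a tongue 12 mm thick, 36 mm high reaches on to 241 mm and carries the pin slot
- lid (a joint): lid angle in rad: 0 where the lid rests on its soft seal, 1.55 upright. About 0.36 kg, stiff hinge: stays where left above 0.8 rad, lower down it may sink slowly; a few N move it
- seal (a joint): how far the soft seal is squeezed, as the angle in rad by which the resting lid is pressed down further: 0 not squeezed, 0.025 (4 mm at the lid's front edge) squeezed flat against a stop. 6 N pressed down near the front edge gives about 0.011, 10 N about 0.018; it springs back when let go
- lid_edge (a point): point on the lid's upper (outer) face, in the middle of its width, 14 mm inside its front edge, 170 mm from the hinge axis; moves with the lid, z is out of the upper face. A good place to press
- clevis (a point): centre of the dark steel clevis in front of the chamber, on the axis of its pin holes (along chamber y), 112 mm above the table, 127 mm in front of the chamber's origin, 40 mm clear of the lid's front edge, open on the other side. Two upright ears 8 mm thick, 34 mm wide, rising 18 mm above the axis; outer faces 36 mm, inner faces 20 mm apart; a shelf joins them 32 mm below the axis
- ear_near (a point): hole centre at the outer face of the ear nearer the robot (18 mm from clevis, chamber +y). Holes are round, 12 mm across. With the lid resting on its seal the tongue's slot (12 mm wide, 18 mm high) lines up between them. Pushing the pin in from here is easiest
- ear_far (a point): hole centre at the outer face of the ear farther from the robot (18 mm from clevis, chamber -y)
- pin: loose locking pin, 0.11 kg, lying on the table: red block grip 30 mm long (x), 18 mm wide (y), 24 mm high, then a steel collar 3 mm thick, 20 mm across, then a steel shank 8 mm in diameter, 46 mm long, its nose tapered over 8 mm. Origin: under the centre of the grip, 12 mm below the pin's axis; x runs from grip to nose, z up
- pin_grip (a point): centre of the pin's red grip, on the pin's axis, 12 mm above the table at the start; axes as pin
- pin_collar (a point): the pin's axis at the front face of the collar, where the shank begins, 18 mm ahead of the grip's centre; this face meets the ear when the pin is home
- pin_tip (a point): nose of the pin, on its axis, 64 mm ahead of the grip's centre; it shows about 10 mm beyond the other ear when the pin is home
- flask_red: bystander: a stoppered volumetric flask with red contents, bulb 62 mm across, 170 mm high; origin under its centre
- flask_pink: bystander: a stoppered volumetric flask with pink contents, bulb 62 mm across, 170 mm high; origin under its centre
- flask_green: bystander: a stoppered volumetric flask with green contents, bulb 62 mm across, 170 mm high; origin under its centre
- jug: bystander: a cream porcelain jug with a handle, 76 mm across, 95 mm high; origin under its centre
- wash_bottle: bystander: a white wash bottle with a blue cap and bent spout, 70 mm across, 200 mm high; origin under its centre
- crucible: bystander: a small white porcelain crucible, 44 mm across, 36 mm high; origin under its centre
- weighing_bottle: bystander: a glass weighing bottle with a knobbed lid, 44 mm across, 56 mm high; origin under its centre
There are look-alikes about, which are no part of the job. Leave any turquoise look-alike of the pin alone.

How it is judged:
On the way, in this order (a step that is already met when the one before it is completed fails the run):
1. the lid rests on its seal (value of joint lid below 0.02 rad), for 0.3 s.
2. the pin is through both ears and the tongue, its collar at the outer ear, and let go (((distance between pin_collar and ear_near below 0.007 m and distance between pin_tip and ear_far below 0.016 m) or (distance between pin_collar and ear_far below 0.007 m and distance between pin_tip and ear_near below 0.016 m)) and angle between the x axis of pin and the y axis of chamber, either way round below 0.2 rad and contact force between the fingers and pin below 0.2 N and value of joint lid below 0.02 rad), for 0.2 s.
At the end, for the whole second after the job is handed in: the pin is through both ears and the tongue, within 0.2 rad of the hole axis, its collar within about 6 mm of the outer ear, still and untouched; the lid is shut (under 0.01 rad) and steady, the fingers press on it with 5 to 40 N and the seal is squeezed by over 0.008 rad (((distance between pin_collar and ear_near below 0.007 m and distance between pin_tip and ear_far below 0.016 m) or (distance between pin_collar and ear_far below 0.007 m and distance between pin_tip and ear_near below 0.016 m)) and angle between the x axis of pin and the y axis of chamber, either way round below 0.2 rad and value of joint lid below 0.01 rad and value of joint seal above 0.008 rad and contact force between the fingers and lid between 5 and 40 N and contact force between the fingers and pin below 0.2 N and linear speed of pin below 0.02 m/s and velocity of joint lid between -0.1 and 0.1 rad/s); the arm keeps its last pose, push and grip.
It fails at once if the lid is slammed: it swings shut faster than 3 rad/s (velocity of joint lid below -3 rad/s).
It fails at once if the lid is forced with more than 60 N (contact force between the fingers and lid above 60 N).
It fails at once if a bystander is moved by more than 30 mm or tipped (distance of any of flask_red, flask_pink, flask_green, jug, wash_bottle, crucible, weighing_bottle from where it was at the start of the episode above 0.03 m or angle between any of flask_red, flask_pink, flask_green, jug, wash_bottle, crucible, weighing_bottle's own z axis and vertical above 0.35 rad).
It also fails if it takes over 64 s, if anything falls off the work surface, if the arm or the gripper's body presses on something with over 40 N, if the wrist force passes 120 N, or if a joint passes its speed limit or range.

### The arm

A 7-joint arm with a two-finger parallel gripper is mounted at the origin on the work surface. World frame = base frame: x ahead of the robot, y to its left, z up, the work surface at z = 0. Lengths are in m, angles in rad, forces in N, time in s.
With the tool pointing down it reaches from about 0.4 to 0.85 m from the base axis. Payload 10.4 kg.
Tool frame: the origin (TCP) lies on the centre line of the jaws, within the pads' length; the fingertips stand 11 mm ahead of it and the grasp point (between the pads) lies 8 mm behind it (manip.finger_overhang is the distance from the TCP to the fingertips, in m); z points along the fingers, y is the line along which they close (so a half turn about z gives the same grasp; the last joint's range is limited). The gripper opens to 85 mm and grips with 20 to 120 N. Pads are 22 mm wide; open, the fingers measure 114 mm over their backs; the gripper's body (76 mm by 85 mm) begins 54 mm behind the grasp point. The pads swing forward as they close: fully open they stand 13 mm farther back than shut.
Start: joints at [-0.023, 0.332, -0.065, 1.46, 0.022, 1.35, -0.088], TCP at [0.625, 0, 0.242] pointing down, gripper open.
Joint ranges: [-2.6, 2.6], [-0.5, 2.12], [-1.47, 1.34], [0.16, 2.42], [-1.27, 4.41], [0.06, 2.06], [-2.6, 2.6]. Speed limits (rad/s): [2.22, 2.22, 2.79, 2.79, 3.14, 3.14, 3.14].

### API

Orientations are given as a unit quaternion [x, y, z, w].
In Python, from workcell import manip, imaging, workorder gives the robot as it stands.
- The arm moves only by the tool jog_arm, never from a script. Its argument "deltas" is a list of rows, each an object with "gripper": the opening, from 0 (shut) to 1 (fully open); "offset": the shift along the tool's x, y, z in m, a list of three; "rotation": the turn, a rotation vector about the tool's x, y, z in degrees, a list of three. In form: [{"gripper": gripper, "offset": [tx, ty, tz], "rotation": [ax, ay, az]}, ...]. A call has 1 to 20 rows; each row shifts and turns the commanded pose from where the row before left it, along the tool's axes as they then stand; what a row does not reach is not made up. A row lasts 1/10 s, in which the tool goes at most 50 mm and 8.59 degrees, less where a joint would pass 70% of its speed; a pose out of reach is approached as far as the arm can. A call with a gripper value outside its range is refused whole. The fingers move at their own pace and stop on an object; "newtons" is the grip in N (left out, the last holds). Time passes only in rows, so rows that do not move let the fingers close. It gives the time, the measured TCP pose, the force, the opening and the grip force at its end, in the units of the state.
- manip.get_obs(): the state, without advancing time (a new reading comes with each control period).
- imaging.camera(name): name is "scene" or "side" or "wrist"; returns the picture (480x640x3 uint8, blue, green, red); there is no depth.
- imaging.camera_model(name): a dict with "camera_matrix" (3x3 intrinsics, pixels), "world_to_cam" (4x4, takes a point from world to camera coordinates); the wrist camera has in their place "hand_eye" (4x4, takes a point from camera to tool coordinates, whose origin is the TCP and whose axes are the flange's). Camera axes: x right, y up, looking along -z (the intrinsics and any distortion apply to the point x, -y, -z); pixel columns grow to the right and rows downward; lengths in m; the calibration is good to about 2 mm. A picture is of the moment at which its call begins: read the wrist's pose just before it. camera_model takes no time and is no camera call.
- workorder.hand_in(): hands the job in; it is judged then, once.
The state is a dict: "clock": time; "joint_pos": joint angles; "joint_velocities": joint speeds; "tau": joint torques, N m; "position": TCP position; "ee_rot": TCP orientation; "ft_force": force on the tool from outside, world axes, zero at the start; "torque": the same for the moment, N m; "grip_width": opening from 0.0 (shut) to 1.0 (fully open); "grasp_force": force on a finger pad.
Only numpy, scipy, OpenCV 4.12 (cv2) and the standard library are available. Lean on these libraries where they do the work, as an engineer would, in place of code of your own. Each camera call takes 0.05 s, during which the arm holds its last target. There are 200 camera calls.

## Working session

There is one attempt and no reset: what is moved stays moved. The work goes in short steps, Python scripts to look and compute and a tool call to move; the robot and the scene stay as the last step left them, time stands still between calls to the robot, and variables do not carry over. Pictures are saved under pics/ and viewed, at most 10 in all, crops included, and the job is handed in when it is done.

Besides the shell and the picture viewer there is one more tool, called after ">>>" as name(argument=value, ...) on one line, values as JSON. jog_arm: Moves the arm, as the interface text tells. Its arguments: {"type":"object","properties":{"deltas":{"type":"array","items":{"type":"object","properties":{"gripper":{"type":"number"},"offset":{"type":"array","items":{"type":"number"}},"rotation":{"type":"array","items":{"type":"number"}}}}},"newtons":{"type":"number"}},"required":["deltas"]}

```bash
mkdir -p pics; cat > h.py <<'E'
import numpy as np, cv2
from scipy.spatial.transform import Rotation as R
from workcell import manip, imaging, workorder
E
python3 - <<'E'
from h import *
o=manip.get_obs(); print(o)
for n in ("scene","side","wrist"):
    im=imaging.camera(n); cv2.imwrite(f"pics/{n}0.png",im); print(n,imaging.camera_model(n))
E
```

```text
{'clock': 0.0, 'joint_pos': array([-0.02261228,  0.33285767, -0.06470758,  1.46095832,  0.02159993,
        1.34985892, -0.08846516]), 'joint_velocities': array([-6.10431640e-04,  4.71338194e-04, -1.34478364e-04, -6.44207417e-05,
       -7.41987260e-04,  5.77551238e-04,  3.62654547e-04]), 'tau': array([ 4.98105128e-04, -6.25449800e+01,  4.97091911e-02, -3.91610491e+01,
        1.63588714e-02,  9.83294769e-03, -6.01235030e-06]), 'position': array([6.24645873e-01, 8.19960544e-06, 2.41516674e-01]), 'ee_rot': array([ 7.07079875e-01,  7.07133346e-01, -5.11440064e-04, -4.68160223e-04]), 'ft_force': array([ 0.1146618 ,  0.82830467, -0.5289229 ]), 'torque': array([ 0.03598934, -0.00086209, -0.01538422]), 'grasp_force': 0.0, 'grip_width': 1.0014061929871363}
scene {'camera_matrix': array([[492.64202754,   0.        , 320.75550332],
       [  0.        , 492.64202754, 232.33217144],
       [  0.        ,   0.        ,   1.        ]]), 'world_to_cam': array([[-0.3708664 ,  0.92847978, -0.01958072,  0.20096013],
       [-0.68630679, -0.25980797,  0.67932526,  0.30221618],
       [ 0.62565254,  0
[... 373 characters left out ...]
45,  0.68392665,  0.72523607, -0.10260544],
       [-0.10434101, -0.7178372 ,  0.68834781, -1.0611678 ],
       [ 0.        ,  0.        ,  0.        ,  1.        ]])}
wrist {'camera_matrix': array([[383.0041179 ,   0.        , 312.97664557],
       [  0.        , 383.0041179 , 234.7080051 ],
       [  0.        ,   0.        ,   1.        ]]), 'hand_eye': array([[-1.02306574e-03,  9.64785790e-01,  2.63034850e-01,
         6.67111432e-02],
       [ 9.99999321e-01,  1.13363308e-03, -2.68588154e-04,
        -2.48811521e-04],
       [-5.57315042e-04,  2.63034396e-01, -9.64786295e-01,
        -1.30988558e-01],
       [ 0.00000000e+00,  0.00000000e+00,  0.00000000e+00,
         1.00000000e+00]])}
```

View pics/scene0.png

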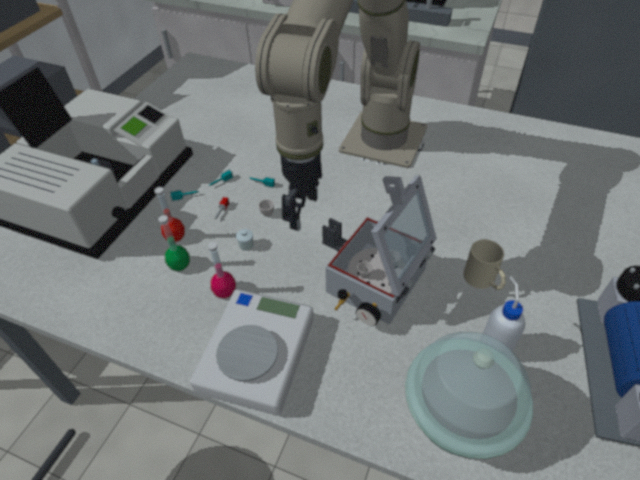

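View pics/side0.png

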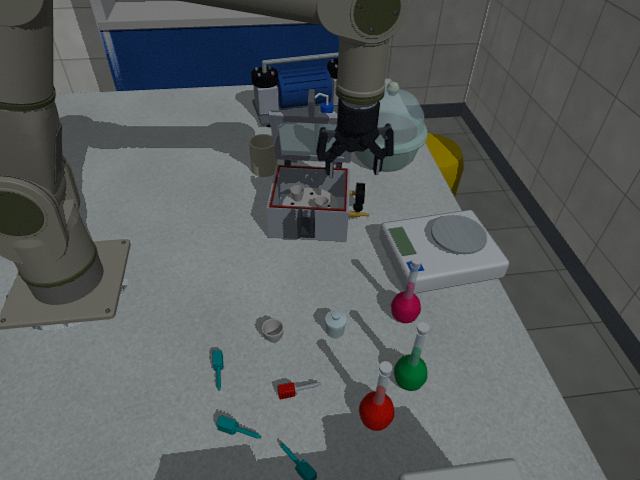

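The scene picture shows the open chamber at about (380,260) with its clevis at (333,235). The red pin is at (224,203), with three turquoise look-alikes at (180,194), (222,177) and (264,182). In the side picture the red pin is at (287,390), nose right at (318,384), and the chamber is at (310,200), clevis side facing down. The turquoise ones there are at (218,365), (238,428) and (300,462). Only the red one fits the description. I'll enlarge these areas to confirm.

```bash
python3 - <<'E'
from h import *
s=cv2.imread("pics/scene0.png"); d=cv2.imread("pics/side0.png")
def c(im,x,y,w,h): return cv2.resize(im[y:y+h,x:x+w],(400,300),interpolation=cv2.INTER_CUBIC)
cv2.imwrite("pics/comp1.png",np.vstack([np.hstack([c(s,190,180,80,60),c(s,310,170,133,100)]),np.hstack([c(d,260,360,80,60),c(d,250,150,133,100)])]))
E
```

```text
(no output)
```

View pics/comp1.png

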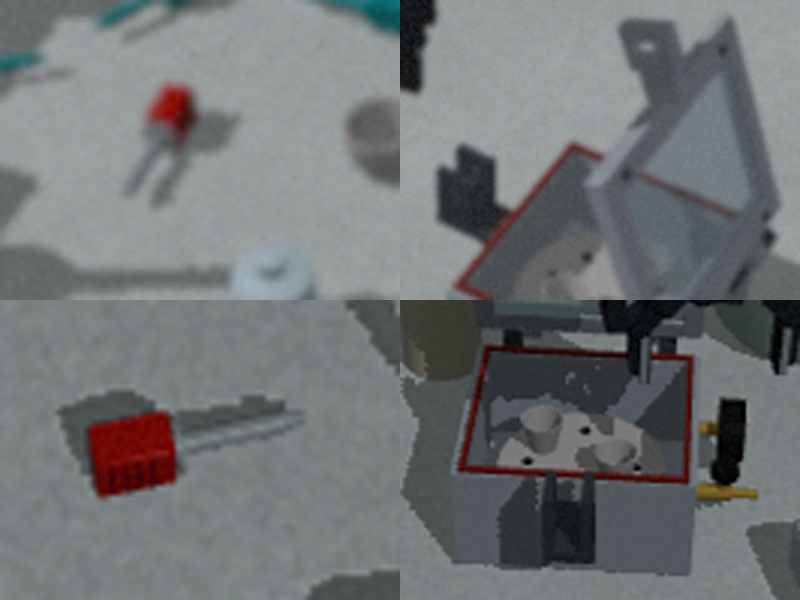

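The crops confirm that the red block with its steel shank is the pin. In the side picture its grip is at (287,391) and its nose at (320.6,383). In the scene picture they are at (224,203) and (215.6,218.6). The rim corners of the chamber are also clear.

```bash
cat >> h.py <<'E'
def model(n,o=None):
    m=imaging.camera_model(n); K=m["camera_matrix"]
    if n=="wrist":
        T=np.eye(4); T[:3,:3]=R.from_quat(o["ee_rot"]).as_matrix(); T[:3,3]=o["position"]
        return K,np.linalg.inv(T@m["hand_eye"])
    return K,m["world_to_cam"]
def proj(KT,P):
    K,T=KT; p=np.asarray(P)@T[:3,:3].T+T[:3,3]; p=p*[1,-1,-1]; q=p@K.T; return q[...,:2]/q[...,2:]
def ray(KT,uv):
    K,T=KT; d=np.linalg.solve(K,[*uv,1])*[1,-1,-1]; return -T[:3,:3].T@T[:3,3], T[:3,:3].T@d
def atz(KT,uv,z):
    c,d=ray(KT,uv); return c+d*(z-c[2])/d[2]
def tri(*obs):
    A=np.zeros((3,3));b=np.zeros(3); ds=[]
    for KT,uv in obs:
        c,d=ray(KT,uv); d=d/np.linalg.norm(d); M=np.eye(3)-np.outer(d,d); A+=M;b+=M@c; ds.append((c,M))
    P=np.linalg.solve(A,b); return P,[np.linalg.norm(M@(P-c)) for c,M in ds]
E
python3 - <<'E'
from h import *
np.set_printoptions(precision=4,suppress=True)
S=model("scene");D=model("side")
print("grip",tri((S,(224,203)),(D,(287,391))));print("tip",tri((S,(215.6,218.6)),(D,(320.6,383))))
print("rim FN",tri((S,(367.2,218.9)),(D,(269.9,206.2))));print("rim FF",tri((S,(329.3,265.4)),(D,(347.1,210.2))))
for uv in [(269.9,206.2),(347.1,210.2),(278.9,165.6),(347.1,169)]: print(atz(D,uv,.102))
# clevis ear tops: scene (crop): near/right ear top, side
for uv in [(344.9-0,219.)]: print(atz(S,uv,.13))
E
```

```text
grip (array([ 0.4553, -0.3279,  0.01  ]), [np.float64(0.0010847686146840051), np.float64(0.0010847686146839095)])
tip (array([ 0.5178, -0.3193,  0.0099]), [np.float64(0.0015146863749545098), np.float64(0.0015146863749544465)])
rim FN (array([0.4549, 0.0901, 0.0978]), [np.float64(0.0001793463177560401), np.float64(0.00017934631775608987)])
rim FF (array([0.6286, 0.0556, 0.0999]), [np.float64(0.0021967056846717643), np.float64(0.0021967056846718498)])
[0.4547 0.0853 0.102 ]
[0.6294 0.0511 0.102 ]
[0.487  0.2433 0.102 ]
[0.6577 0.2095 0.102 ]
[0.5045 0.0493 0.13  ]
```

```bash
cat >> h.py <<'E'
np.set_printoptions(precision=4,suppress=True)
O=np.array([.557,.149,0.]); YAW=np.deg2rad(78.8)
def C(p,O=O,yaw=None):  # chamber -> world
    return R.from_euler("z",YAW if yaw is None else yaw).apply(p)+O
def lidpt(th,r,n=.004,y=0): return C([.097-r*np.cos(th)+n*np.sin(th), y, .112+r*np.sin(th)+n*np.cos(th)])
E
python3 - <<'E'
from h import *
S=model("scene");D=model("side")
# tongue outline / lid corners in scene crop (px/3.008+off)
f=lambda u,v:(u/3.008+310-400/3.008,v/3.008+170)
print("tongue tip L,R",f(620,20),f(672,22),"lid corner near(front-near?)",f(728,18),f(590,185))
print("ears",f(462,148),f(495,162),f(438,172),f(470,180))
for th in (1.2,1.3,1.4,1.5): print(th,[proj(S,p).round(1) for p in (lidpt(th,.241,.014),lidpt(th,.241,-.022),lidpt(th,.184,.004,.095),lidpt(th,.184,.004,-.095))])
for y in(.018,-.018):
  print(y,[proj(S,C([-.127+a,y,z])).round(1) for a in(-.017,.017) for z in (.13,)],[proj(D,C([-.127+a,y,z])).round(1) for a in(-.017,.017) for z in (.13,)])
E
```

```text
tongue tip L,R (383.13829787234044, 176.64893617021278) (400.42553191489355, 177.31382978723406) lid corner near(front-near?) (419.04255319148933, 175.9840425531915) (373.1648936170212, 231.50265957446808)
ears (330.61170212765956, 219.20212765957447) (341.58244680851067, 223.8563829787234) (322.6329787234042, 227.18085106382978) (333.27127659574467, 229.8404255319149)
1.2 [array([396.7, 177.6]), array([380.7, 176.7]), array([419.8, 174.7]), array([376.2, 231. ])]
1.3 [array([408.1, 179.3]), array([391.2, 176.9]), array([427.9, 175.6]), array([384.7, 232.7])]
1.4 [array([420. , 182.2]), array([402.4, 178.1]), array([436.2, 177.3]), array([393.6, 235.2])]
1.5 [array([432.1, 186.2]), array([414.1, 180.4]), array([444.7, 179.7]), array([402.7, 238.4])]
0.018 [array([328.8, 216.9]), array([341.1, 222.3])] [array([297.5, 216.3]), array([298.9, 206.2])]
-0.018 [array([320.6, 226.2]), array([332.9, 231.9])] [array([314. , 217.2]), array([315.1, 207.1])]
```

Chamber model fits (centre about (.557,.149), yaw 78.8°, lid about 1.2 rad). Now I'll go over the lid and behind it.

>>> jog_arm(deltas=[{"gripper": 0, "offset": [0, 0, -0.045], "rotation": [0, 0, 5.6]}, {"gripper": 0, "offset": [0, 0, -0.045], "rotation": [0, 0, 5.6]}, {"gripper": 0, "offset": [0.04, 0, 0], "rotation": [0, 0, 0]}, {"gripper": 0, "offset": [0.045, -0.01, 0], "rotation": [0, 0, 0]}, {"gripper": 0, "offset": [0.045, -0.01, 0], "rotation": [0, 0, 0]}, {"gripper": 0, "offset": [0.045, -0.01, 0], "rotation": [0, 0, 0]}, {"gripper": 0, "offset": [0.038, -0.005, 0], "rotation": [0, 0, 0]}, {"gripper": 0, "offset": [0, 0, 0], "rotation": [0, 0, 0]}, {"gripper": 0, "offset": [0, 0, 0], "rotation": [0, 0, 0]}, {"gripper": 0, "offset": [0, 0, 0], "rotation": [0, 0, 0]}], newtons=30)

```text
clock: 1.15
position: [0.6324, 0.2144, 0.3322]
ee_rot: [0.773, 0.634, -0.0, 0.0]
ft_force: [-0.9, -0.3, -0.1]
grip_width: 0.002
grasp_force: 0.0
```

```bash
cat >> h.py <<'E'
def loc(p): return R.from_euler("z",YAW).inv().apply(np.asarray(p)-O)
def st():
    o=manip.get_obs(); M=R.from_quat(o["ee_rot"]).as_matrix()
    print("t %.2f"%o["clock"],"pos",o["position"],"loc",loc(o["position"]),"toolx yaw %.2f"%np.degrees(np.arctan2(M[1,0],M[0,0])),"z",M[:,2],"F",o["ft_force"].round(1),"w %.3f"%o["grip_width"],"gf",o["grasp_force"]); return o
E
python3 -c "from h import *;st()"
```

```text
t 1.15 pos [0.6324 0.2144 0.3322] loc [ 0.0788 -0.0612  0.3322] toolx yaw 78.71 z [ 0.0001 -0.0009 -1.    ] F [-0.9 -0.3 -0.1] w 0.002 gf 0.0
```

>>> jog_arm(deltas=[{"gripper": 0, "offset": [0, 0, 0.034], "rotation": [0, 0, 0]}, {"gripper": 0, "offset": [0, 0, 0.034], "rotation": [0, 0, 0]}, {"gripper": 0, "offset": [-0.01, 0, 0], "rotation": [0, 0, 0]}, {"gripper": 0, "offset": [-0.011, 0, 0], "rotation": [0, 0, 0]}, {"gripper": 0, "offset": [-0.007, 0, 0.003], "rotation": [0, 0, 0]}, {"gripper": 0, "offset": [-0.007, 0, 0.003], "rotation": [0, 0, 0]}, {"gripper": 0, "offset": [-0.0065, 0, 0.0035], "rotation": [0, 0, 0]}, {"gripper": 0, "offset": [-0.0065, 0, 0.0035], "rotation": [0, 0, 0]}])

```text
clock: 1.95
position: [0.6229, 0.1681, 0.2518]
ee_rot: [0.773, 0.635, 0.001, 0.0]
ft_force: [0.6, -0.0, 0.2]
grip_width: 0.001
grasp_force: 0.4
```

```bash
python3 -c "
from h import *
o=st();s=imaging.camera('scene');d=imaging.camera('side')
c=lambda im,x,y:cv2.resize(im[y:y+130,x:x+173],(400,300))
cv2.imwrite('pics/l1.png',np.hstack([c(s,300,150),c(d,230,90)]))"
```

```text
t 1.95 pos [0.6229 0.1681 0.2518] loc [ 0.0316 -0.0609  0.2518] toolx yaw 78.80 z [ 0.0012  0.0003 -1.    ] F [ 0.6 -0.   0.2] w 0.001 gf 0.434885110007599
```

View pics/l1.png

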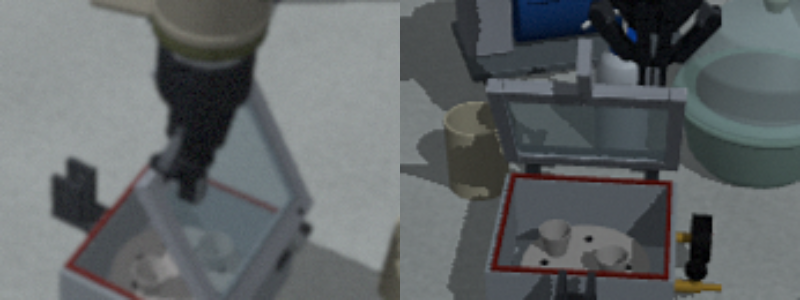

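The picture shows the shut fingers behind the lid's outer face, near (180,190) in the left crop, clear of the tongue. I'll follow the arc down.

>>> jog_arm(deltas=[{"gripper": 0, "offset": [-0.0063, 0, 0.004], "rotation": [0, 0, 0]}, {"gripper": 0, "offset": [-0.0063, 0, 0.0042], "rotation": [0, 0, 0]}, {"gripper": 0, "offset": [-0.0058, 0, 0.0048], "rotation": [0, 0, 0]}, {"gripper": 0, "offset": [-0.0058, 0, 0.0048], "rotation": [0, 0, 0]}, {"gripper": 0, "offset": [-0.0053, 0, 0.0053], "rotation": [0, 0, 0]}, {"gripper": 0, "offset": [-0.0053, 0, 0.0053], "rotation": [0, 0, 0]}, {"gripper": 0, "offset": [-0.0047, 0, 0.0058], "rotation": [0, 0, 0]}, {"gripper": 0, "offset": [-0.0047, 0, 0.0059], "rotation": [0, 0, 0]}, {"gripper": 0, "offset": [-0.0041, 0, 0.0063], "rotation": [0, 0, 0]}, {"gripper": 0, "offset": [-0.0041, 0, 0.0063], "rotation": [0, 0, 0]}, {"gripper": 0, "offset": [-0.0035, 0, 0.0066], "rotation": [0, 0, 0]}, {"gripper": 0, "offset": [-0.0034, 0, 0.0067], "rotation": [0, 0, 0]}, {"gripper": 0, "offset": [-0.0028, 0, 0.007], "rotation": [0, 0, 0]}, {"gripper": 0, "offset": [-0.0027, 0, 0.007], "rotation": [0, 0, 0]}, {"gripper": 0, "offset": [-0.002, 0, 0.0072], "rotation": [0, 0, 0]}, {"gripper": 0, "offset": [-0.002, 0, 0.0072], "rotation": [0, 0, 0]}, {"gripper": 0, "offset": [0, 0, 0], "rotation": [0, 0, 0]}])

```text
clock: 3.75
position: [0.6088, 0.1007, 0.1556]
ee_rot: [0.773, 0.635, -0.001, -0.0]
ft_force: [0.7, 0.5, 0.0]
grip_width: 0.003
grasp_force: 0.0
```

```bash
python3 -c "
from h import *
o=st()"
```

```text
t 3.75 pos [0.6088 0.1007 0.1556] loc [-0.0373 -0.0602  0.1556] toolx yaw 78.78 z [-0.0017 -0.0005 -1.    ] F [0.7 0.5 0. ] w 0.003 gf 0.0
```

>>> jog_arm(deltas=[{"gripper": 0, "offset": [-0.001, 0, 0.006], "rotation": [0, 0, 0]}, {"gripper": 0, "offset": [-0.001, 0, 0.006], "rotation": [0, 0, 0]}, {"gripper": 0, "offset": [0, 0, 0.005], "rotation": [0, 0, 0]}, {"gripper": 0, "offset": [0, 0, 0.005], "rotation": [0, 0, 0]}, {"gripper": 0, "offset": [0, 0, 0.004], "rotation": [0, 0, 0]}, {"gripper": 0, "offset": [0, 0, 0.002], "rotation": [0, 0, 0]}, {"gripper": 0, "offset": [0, 0, 0.001], "rotation": [0, 0, 0]}, {"gripper": 0, "offset": [0, 0, 0], "rotation": [0, 0, 0]}])

```text
clock: 4.55
position: [0.609, 0.0992, 0.1288]
ee_rot: [0.773, 0.635, 0.0, 0.0]
ft_force: [-4.6, -1.7, 8.9]
grip_width: -0.002
grasp_force: 4.1
```

```bash
python3 -c "
from h import *
o=st();s=imaging.camera('scene');d=imaging.camera('side')
c=lambda im,x,y:cv2.resize(im[y:y+130,x:x+173],(400,300))
cv2.imwrite('pics/l2.png',np.hstack([c(s,300,150),c(d,230,130)]))"
```

```text
t 4.55 pos [0.609  0.0992 0.1288] loc [-0.0387 -0.0607  0.1288] toolx yaw 78.80 z [ 0.0004 -0.     -1.    ] F [-4.6 -1.7  8.9] w -0.002 gf 4.103952372679487
```

View pics/l2.png

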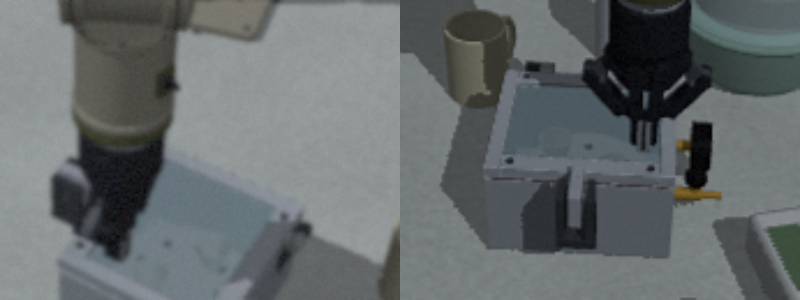

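The lid is shut and lies level on the box in both crops, with the tongue between the clevis ears at (575,200) in the right crop. The fingers press with about 9 N. I'll lift and go above the pin.

>>> jog_arm(deltas=[{"gripper": 0, "offset": [0, 0, 0], "rotation": [0, 0, 0]}, {"gripper": 0, "offset": [0, 0, -0.004], "rotation": [0, 0, 0]}, {"gripper": 0.6, "offset": [0, 0, -0.03], "rotation": [0, 0, 0]}, {"gripper": 0.6, "offset": [0, 0, -0.05], "rotation": [0, 0, 0]}, {"gripper": 0.6, "offset": [0, 0, -0.05], "rotation": [0, 0, 0]}, {"gripper": 0.6, "offset": [-0.045, -0.007, 0], "rotation": [0, 0, 0]}, {"gripper": 0.6, "offset": [-0.045, -0.007, 0], "rotation": [0, 0, 0]}, {"gripper": 0.6, "offset": [-0.045, -0.007, 0], "rotation": [0, 0, 0]}, {"gripper": 0.6, "offset": [-0.045, -0.007, 0], "rotation": [0, 0, 0]}, {"gripper": 0.6, "offset": [-0.045, -0.007, 0], "rotation": [0, 0, 0]}, {"gripper": 0.6, "offset": [-0.045, -0.007, 0], "rotation": [0, 0, 0]}, {"gripper": 0.6, "offset": [-0.045, -0.007, 0], "rotation": [0, 0, 0]}, {"gripper": 0.6, "offset": [-0.045, -0.007, 0], "rotation": [0, 0, 0]}, {"gripper": 0.6, "offset": [-0.045, -0.007, 0], "rotation": [0, 0, 0]}, {"gripper": 0.6, "offset": [-0.045, -0.007, 0], "rotation": [0, 0, 0]}])

```text
clock: 6.15
position: [0.4521, -0.3302, 0.2623]
ee_rot: [0.773, 0.635, 0.0, 0.0]
ft_force: [1.1, 0.3, -0.1]
grip_width: 0.598
grasp_force: 0.0
```

>>> jog_arm(deltas=[{"gripper": 0.6, "offset": [0, 0, 0], "rotation": [0, 0, 8]}, {"gripper": 0.6, "offset": [0, 0, 0], "rotation": [0, 0, 8]}, {"gripper": 0.6, "offset": [0, 0, 0], "rotation": [0, 0, 8]}, {"gripper": 0.6, "offset": [0, 0, 0], "rotation": [0, 0, 8]}, {"gripper": 0.6, "offset": [0, 0, 0.02], "rotation": [0, 0, 8]}, {"gripper": 0.6, "offset": [0, 0, 0.02], "rotation": [0, 0, 8]}, {"gripper": 0.6, "offset": [0, 0, 0.03], "rotation": [0, 0, 8]}, {"gripper": 0.6, "offset": [0, 0, 0.03], "rotation": [0, 0, 8]}, {"gripper": 0.6, "offset": [0, 0, 0], "rotation": [0, 0, 7]}, {"gripper": 0.6, "offset": [0, 0, 0], "rotation": [0, 0, 0]}, {"gripper": 0.6, "offset": [0, 0, 0], "rotation": [0, 0, 0]}])

```text
clock: 7.25
position: [0.4533, -0.3288, 0.1625]
ee_rot: [0.998, 0.07, 0.0, 0.0]
ft_force: [-0.6, -0.2, 0.5]
grip_width: 0.604
grasp_force: 0.0
```

```bash
python3 -c "
from h import *
o=st();w=imaging.camera('wrist')
W=model('wrist',o)
g=np.array([.4553,-.3279,.012]);print('pred',proj(W,g),proj(W,np.array([.5178,-.3193,.012])))
cv2.imwrite('pics/w1.png',cv2.resize(w,(800,600)))"
```

```text
t 7.25 pos [ 0.4533 -0.3288  0.1625] loc [-0.4888  0.0089  0.1625] toolx yaw 8.02 z [ 0.001  -0.0005 -1.    ] F [-0.6 -0.2  0.5] w 0.604 gf 0.0
pred [312.4301 219.052 ] [312.5926 132.3682]
```

View pics/w1.png

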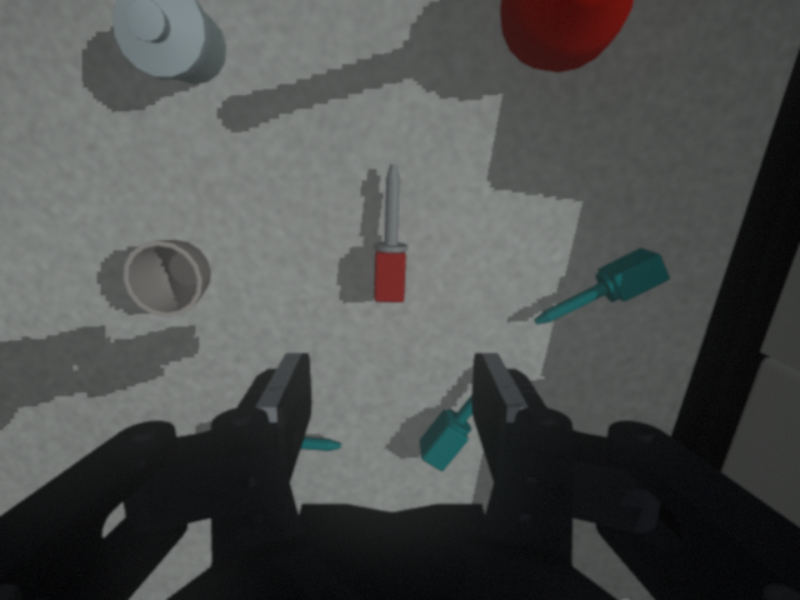

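The wrist picture shows the red pin with its grip top at (390,275), collar at (391,247) and nose at (392,166) in the enlarged view. It points straight ahead between the open fingers, and the turquoise ones are well aside.

```bash
python3 -c "
from h import *
o=manip.get_obs();W=model('wrist',o)
g=atz(W,(312.4,220),.024);t=atz(W,(314,132.8),.012);d=t-g
print(g,t,np.linalg.norm(d[:2]),np.degrees(np.arctan2(d[1],d[0])))
print('decoy',atz(W,(356,348),.012),atz(W,(256,354),.012))
M=R.from_quat(o['ee_rot']).as_matrix();print('tool off',M.T@(np.r_[g[:2],.014]-o['position']))"
```

```text
[ 0.4574 -0.3277  0.024 ] [ 0.5178 -0.3204  0.012 ] 0.060819689032146296 6.855266427368941
decoy [ 0.3519 -0.3788  0.012 ] [ 0.3349 -0.2973  0.012 ]
tool off [ 0.0039 -0.0007  0.1487]
```

>>> jog_arm(deltas=[{"gripper": 0.6, "offset": [0.002, -0.001, 0.04], "rotation": [0, 0, 1]}, {"gripper": 0.6, "offset": [0, 0, 0.04], "rotation": [0, 0, 0]}, {"gripper": 0.6, "offset": [0, 0, 0.04], "rotation": [0, 0, 0]}, {"gripper": 0.6, "offset": [0, 0, 0.02], "rotation": [0, 0, 0]}, {"gripper": 0.6, "offset": [0, 0, 0.008], "rotation": [0, 0, 0]}, {"gripper": 0.6, "offset": [0, 0, 0], "rotation": [0, 0, 0]}, {"gripper": 0, "offset": [0, 0, 0], "rotation": [0, 0, 0]}, {"gripper": 0, "offset": [0, 0, 0], "rotation": [0, 0, 0]}, {"gripper": 0, "offset": [0, 0, 0], "rotation": [0, 0, 0]}, {"gripper": 0, "offset": [0, 0, 0], "rotation": [0, 0, 0]}, {"gripper": 0, "offset": [0, 0, 0], "rotation": [0, 0, 0]}, {"gripper": 0, "offset": [0, 0, 0], "rotation": [0, 0, 0]}, {"gripper": 0, "offset": [0, 0, 0], "rotation": [0, 0, 0]}], newtons=50)

```text
clock: 8.6
position: [0.4558, -0.328, 0.0156]
ee_rot: [0.998, 0.059, 0.001, 0.001]
ft_force: [-1.1, 0.5, 7.3]
grip_width: 0.2
grasp_force: 49.6
```

```bash
python3 -c "
from h import *
st()"
```

```text
t 8.60 pos [ 0.4558 -0.328   0.0156] loc [-0.4876  0.0066  0.0156] toolx yaw 6.81 z [ 0.0027 -0.0013 -1.    ] F [-1.1  0.5  7.3] w 0.200 gf 49.60964620113373
```

>>> jog_arm(deltas=[{"gripper": 0, "offset": [0, 0, -0.02], "rotation": [0, 0, 0]}, {"gripper": 0, "offset": [0, 0, -0.045], "rotation": [0, 0, 0]}, {"gripper": 0, "offset": [0, 0, -0.06], "rotation": [0, 0, 0]}, {"gripper": 0, "offset": [0, 0, -0.06], "rotation": [0, 0, 6]}, {"gripper": 0, "offset": [0, 0, 0], "rotation": [0, 0, 6]}, {"gripper": 0, "offset": [0, 0, 0], "rotation": [0, 0, 6]}, {"gripper": 0, "offset": [-0.0117, -0.04, 0], "rotation": [0, 0, 0]}, {"gripper": 0, "offset": [-0.0117, -0.04, 0], "rotation": [0, 0, 0]}, {"gripper": 0, "offset": [-0.0117, -0.04, 0], "rotation": [0, 0, 0]}, {"gripper": 0, "offset": [-0.0117, -0.04, 0], "rotation": [0, 0, 0]}, {"gripper": 0, "offset": [-0.0117, -0.04, 0], "rotation": [0, 0, 0]}, {"gripper": 0, "offset": [-0.0117, -0.04, 0], "rotation": [0, 0, 0]}, {"gripper": 0, "offset": [-0.0117, -0.04, 0], "rotation": [0, 0, 0]}, {"gripper": 0, "offset": [-0.0117, -0.04, 0], "rotation": [0, 0, 0]}, {"gripper": 0, "offset": [-0.0117, -0.04, 0], "rotation": [0, 0, 0]}, {"gripper": 0, "offset": [0, 0, 0.04], "rotation": [0, 0, 0]}, {"gripper": 0, "offset": [0, 0, 0.03], "rotation": [0, 0, 0]}, {"gripper": 0, "offset": [0, 0, 0], "rotation": [0, 0, 0]}, {"gripper": 0, "offset": [0, 0, 0], "rotation": [0, 0, 0]}])

```text
clock: 10.5
position: [0.4216, 0.0461, 0.1099]
ee_rot: [0.995, -0.098, 0.0, -0.0]
ft_force: [-0.2, 0.1, 0.0]
grip_width: 0.199
grasp_force: 49.1
```

```bash
python3 -c "
from h import *
o=st();w=imaging.camera('wrist')
W=model('wrist',o);print(proj(W,C([-.127,.018,.112])),proj(W,C([-.127,-.018,.112])))
cv2.imwrite('pics/w2full.png',w)
cv2.imwrite('pics/w2.png',cv2.resize(w[0:270,180:540],(800,600),interpolation=cv2.INTER_CUBIC))"
```

```text
t 10.50 pos [0.4216 0.0461 0.1099] loc [-0.1272  0.1129  0.1099] toolx yaw -11.22 z [ 0.0002 -0.     -1.    ] F [-0.2  0.1  0. ] w 0.199 gf 49.1309916973114
[312.6828  33.0945] [ 312.4895 -108.4994]
```

View pics/w2.png

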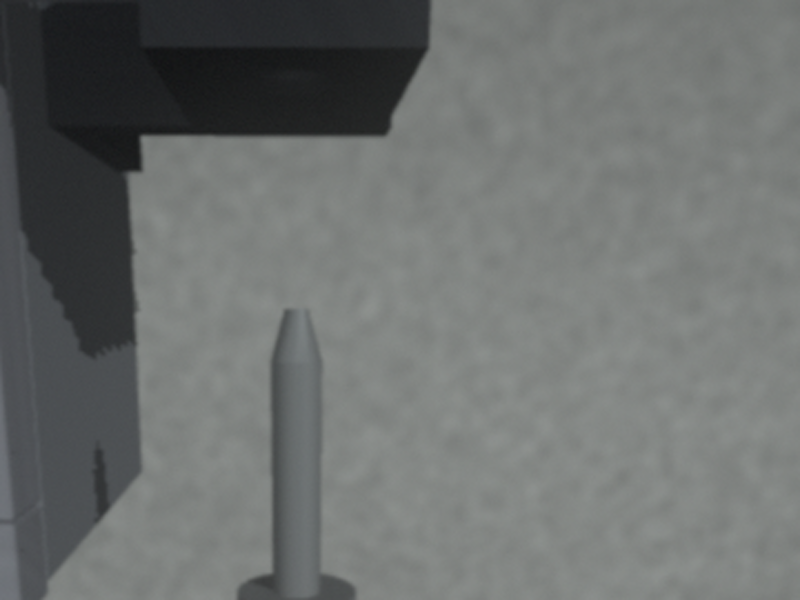

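The wrist crop shows the pin straight ahead with its nose at (296,310). The near ear's top edge runs from (143,47) to (428,47), and the hole shows faintly at (290,75).

```bash
python3 -c "
from h import *
o=manip.get_obs();W=model('wrist',o);M=R.from_quat(o['ee_rot']).as_matrix()
f=lambda u,v:(u/2.2222+180,v/2.2222)
T=lambda p:M.T@(p-o['position'])
for n,uv,z in [('topL',(143,47),.130),('topR',(428,47),.130),('hole',(290,75),.112),('tip',(296.5,310),.1063),('collar end shank',(296.5,585),.1063)]: print(n,T(atz(W,f(*uv),z)),atz(W,f(*uv),z))
# depth of ear from width 34mm
w=cv2.imread('pics/w2full.png');g=cv2.cvtColor(w,cv2.COLOR_BGR2GRAY)[20:60,240:375];g=cv2.equalizeHist(g)
cv2.imwrite('pics/w2b.png',cv2.resize(g,None,fx=5.5,fy=5.5,interpolation=cv2.INTER_CUBIC))"
```

```text
topL [ 0.0939 -0.0182 -0.0192] [0.5179 0.0458 0.13  ]
topR [ 0.0939  0.0155 -0.0193] [0.5113 0.0127 0.13  ]
hole [ 0.0949 -0.0009 -0.0012] [0.5155 0.0286 0.112 ]
tip [ 0.0632 -0.0001  0.0044] [0.4843 0.0339 0.1063]
collar end shank [ 0.0183 -0.0001  0.0043] [0.4403 0.0427 0.1063]
```

View pics/w2b.png

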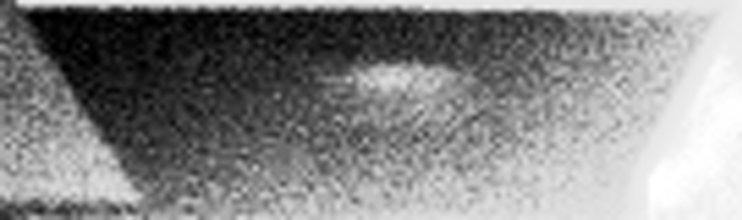

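The enlarged view shows light through the hole at (395,78), so the pin is about 1 mm off sideways and 6 mm low. I'll correct that and start inserting.

>>> jog_arm(deltas=[{"gripper": 0, "offset": [0, -0.001, -0.0057], "rotation": [0, 0, 0]}, {"gripper": 0, "offset": [0.01, 0, 0], "rotation": [0, 0, 0]}, {"gripper": 0, "offset": [0.01, 0, 0], "rotation": [0, 0, 0]}, {"gripper": 0, "offset": [0.008, 0, 0], "rotation": [0, 0, 0]}, {"gripper": 0, "offset": [0.005, 0, 0], "rotation": [0, 0, 0]}, {"gripper": 0, "offset": [0.004, 0, 0], "rotation": [0, 0, 0]}, {"gripper": 0, "offset": [0.003, 0, 0], "rotation": [0, 0, 0]}, {"gripper": 0, "offset": [0, 0, 0], "rotation": [0, 0, 0]}, {"gripper": 0, "offset": [0, 0, 0], "rotation": [0, 0, 0]}])

```text
clock: 11.45
position: [0.4606, 0.0395, 0.1145]
ee_rot: [0.995, -0.098, -0.0, 0.0]
ft_force: [-0.6, 0.3, -0.9]
grip_width: 0.201
grasp_force: 49.1
```

```bash
python3 -c "
from h import *
o=st()"
```

```text
t 11.45 pos [0.4606 0.0395 0.1145] loc [-0.1261  0.0733  0.1145] toolx yaw -11.19 z [-0.0003  0.     -1.    ] F [-0.6  0.3 -0.9] w 0.201 gf 49.12918210029602
```

>>> jog_arm(deltas=[{"gripper": 0, "offset": [0.003, 0, -0.0006], "rotation": [0, 0, 0]}, {"gripper": 0, "offset": [0.004, 0, 0], "rotation": [0, 0, 0]}, {"gripper": 0, "offset": [0.004, 0, 0], "rotation": [0, 0, 0]}, {"gripper": 0, "offset": [0.004, 0, 0], "rotation": [0, 0, 0]}, {"gripper": 0, "offset": [0, 0, 0], "rotation": [0, 0, 0]}])

```text
clock: 11.95
position: [0.4761, 0.0364, 0.1152]
ee_rot: [0.995, -0.098, 0.0, 0.0]
ft_force: [0.5, -0.3, -1.4]
grip_width: 0.198
grasp_force: 49.1
```

>>> jog_arm(deltas=[{"gripper": 0, "offset": [0.004, 0, 0], "rotation": [0, 0, 0]}, {"gripper": 0, "offset": [0.004, 0, 0], "rotation": [0, 0, 0]}, {"gripper": 0, "offset": [0.004, 0, 0], "rotation": [0, 0, 0]}, {"gripper": 0, "offset": [0, 0, 0], "rotation": [0, 0, 0]}])

```text
clock: 12.35
position: [0.4878, 0.0341, 0.1152]
ee_rot: [0.995, -0.098, 0.0, -0.0]
ft_force: [0.0, -0.4, -2.1]
grip_width: 0.198
grasp_force: 49.1
```

```bash
python3 -c "
from h import *
o=st()
w=imaging.camera('wrist');s=imaging.camera('side')
cv2.imwrite('pics/w3.png',np.hstack([cv2.resize(w[0:270,200:440],(400,450)),cv2.resize(s[170:250,275:346],(400,450),interpolation=cv2.INTER_CUBIC)]))"
```

```text
t 12.35 pos [0.4878 0.0341 0.1152] loc [-0.1262  0.0455  0.1152] toolx yaw -11.21 z [ 0.0003 -0.     -1.    ] F [ 0.  -0.4 -2.1] w 0.198 gf 49.128724336624146
```

View pics/w3.png

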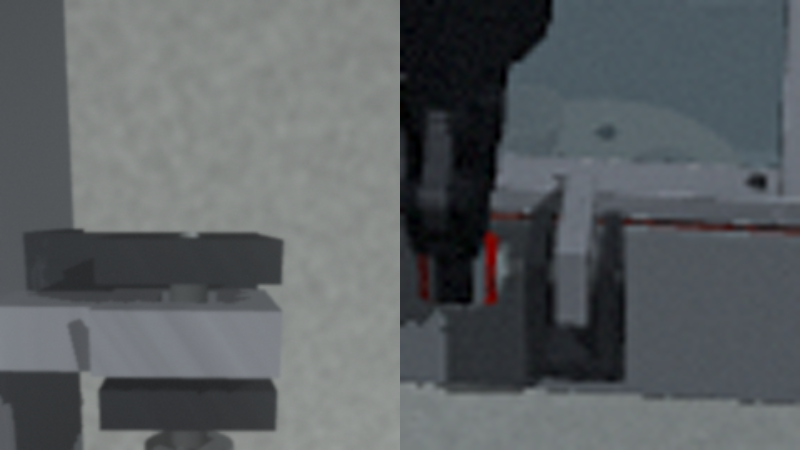

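The pin goes through both ears and the tongue, with the nose just showing at (190,235) and the collar just short of the near ear at (190,438). About 9 mm remain.

>>> jog_arm(deltas=[{"gripper": 0, "offset": [0.004, 0, 0], "rotation": [0, 0, 0]}, {"gripper": 0, "offset": [0.003, 0, 0], "rotation": [0, 0, 0]}, {"gripper": 0, "offset": [0.0015, 0, 0], "rotation": [0, 0, 0]}, {"gripper": 0, "offset": [0.001, 0, 0], "rotation": [0, 0, 0]}, {"gripper": 0, "offset": [0.001, 0, 0], "rotation": [0, 0, 0]}, {"gripper": 0, "offset": [0, 0, 0], "rotation": [0, 0, 0]}])

```text
clock: 13.05
position: [0.4967, 0.0324, 0.115]
ee_rot: [0.995, -0.097, -0.001, 0.0]
ft_force: [-5.2, 0.4, 1.5]
grip_width: 0.199
grasp_force: 49.6
```

>>> jog_arm(deltas=[{"gripper": 0, "offset": [0.0008, 0, 0], "rotation": [0, 0, 0]}, {"gripper": 0, "offset": [0, 0, 0], "rotation": [0, 0, 0]}, {"gripper": 0.32, "offset": [0, 0, 0], "rotation": [0, 0, 0]}, {"gripper": 0.32, "offset": [0, 0, 0], "rotation": [0, 0, 0]}, {"gripper": 0.32, "offset": [0, 0, 0], "rotation": [0, 0, 0]}, {"gripper": 0.32, "offset": [0, 0, 0], "rotation": [0, 0, 0]}, {"gripper": 0.32, "offset": [0, 0, 0], "rotation": [0, 0, 0]}, {"gripper": 0.32, "offset": [0, 0, -0.01], "rotation": [0, 0, 0]}, {"gripper": 0.32, "offset": [0, 0, -0.03], "rotation": [0, 0, 0]}, {"gripper": 0.32, "offset": [0, 0, -0.04], "rotation": [0, 0, 0]}, {"gripper": 0.32, "offset": [-0.02, 0, -0.02], "rotation": [0, 0, 0]}, {"gripper": 0.32, "offset": [-0.02, 0, 0], "rotation": [0, 0, 0]}, {"gripper": 0.32, "offset": [0, 0, 0], "rotation": [0, 0, 0]}])

```text
clock: 14.35
position: [0.4582, 0.0403, 0.2168]
ee_rot: [0.995, -0.097, 0.001, -0.0]
ft_force: [-0.6, 0.1, -0.2]
grip_width: 0.32
grasp_force: 0.0
```

```bash
python3 -c "
from h import *
o=st()
w=imaging.camera('wrist');s=imaging.camera('side')
cv2.imwrite('pics/w4.png',np.hstack([cv2.resize(w[0:270,200:440],(400,450)),cv2.resize(s[170:250,275:346],(400,450),interpolation=cv2.INTER_CUBIC)]))"
```

```text
t 14.35 pos [0.4582 0.0403 0.2168] loc [-0.1258  0.0759  0.2168] toolx yaw -11.15 z [ 0.0019  0.0006 -1.    ] F [-0.6  0.1 -0.2] w 0.320 gf 0.0
```

View pics/w4.png

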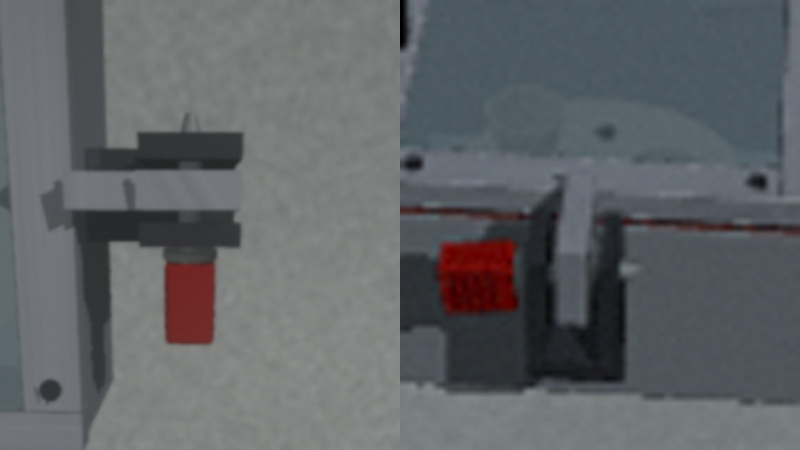

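The pin is home: the collar sits against the near ear, the nose shows beyond the far ear at (190,120), and it lies straight. Now I'll press the lid.

>>> jog_arm(deltas=[{"gripper": 0, "offset": [0.038, -0.0305, 0], "rotation": [0, 0, 0]}, {"gripper": 0, "offset": [0.038, -0.0305, 0], "rotation": [0, 0, 0]}, {"gripper": 0, "offset": [0, 0, 0], "rotation": [0, 0, 0]}, {"gripper": 0, "offset": [0, 0, 0.035], "rotation": [0, 0, 0]}, {"gripper": 0, "offset": [0, 0, 0.03], "rotation": [0, 0, 0]}, {"gripper": 0, "offset": [0, 0, 0.012], "rotation": [0, 0, 0]}, {"gripper": 0, "offset": [0, 0, 0.005], "rotation": [0, 0, 0]}, {"gripper": 0, "offset": [0, 0, 0.003], "rotation": [0, 0, 0]}, {"gripper": 0, "offset": [0, 0, 0.001], "rotation": [0, 0, 0]}, {"gripper": 0, "offset": [0, 0, 0], "rotation": [0, 0, 0]}, {"gripper": 0, "offset": [0, 0, 0], "rotation": [0, 0, 0]}])

```text
clock: 15.55
position: [0.5461, 0.0847, 0.1303]
ee_rot: [0.995, -0.098, 0.001, -0.0]
ft_force: [-1.8, -1.3, 4.0]
grip_width: -0.003
grasp_force: 1.8
```

```bash
python3 -c "
from h import *
o=st()"
```

```text
t 15.55 pos [0.5461 0.0847 0.1303] loc [-0.0652 -0.0018  0.1303] toolx yaw -11.21 z [ 0.0016  0.0001 -1.    ] F [-1.8 -1.3  4. ] w -0.003 gf 1.7863959902797433
```

>>> jog_arm(deltas=[{"gripper": 0, "offset": [0, 0, 0.0015], "rotation": [0, 0, 0]}, {"gripper": 0, "offset": [0, 0, 0.001], "rotation": [0, 0, 0]}, {"gripper": 0, "offset": [0, 0, 0], "rotation": [0, 0, 0]}, {"gripper": 0, "offset": [0, 0, 0], "rotation": [0, 0, 0]}, {"gripper": 0, "offset": [0, 0, 0], "rotation": [0, 0, 0]}])

```text
clock: 16.05
position: [0.5461, 0.0847, 0.128]
ee_rot: [0.995, -0.098, 0.001, -0.0]
ft_force: [-2.9, -3.1, 10.4]
grip_width: -0.002
grasp_force: 5.2
```

>>> jog_arm(deltas=[{"gripper": 0, "offset": [0, 0, 0.0008], "rotation": [0, 0, 0]}, {"gripper": 0, "offset": [0, 0, 0], "rotation": [0, 0, 0]}, {"gripper": 0, "offset": [0, 0, 0], "rotation": [0, 0, 0]}, {"gripper": 0, "offset": [0, 0, 0], "rotation": [0, 0, 0]}, {"gripper": 0, "offset": [0, 0, 0], "rotation": [0, 0, 0]}])

```text
clock: 16.55
position: [0.5462, 0.0847, 0.1275]
ee_rot: [0.995, -0.098, 0.001, -0.0]
ft_force: [-4.0, -2.3, 12.5]
grip_width: 0.003
grasp_force: 6.2
```

```bash
python3 -c "
from h import *
o=st()
a=cv2.imread('pics/w4.png')[:,400:];b=cv2.resize(imaging.camera('side')[170:250,275:346],(400,450),interpolation=cv2.INTER_CUBIC)
for i in(a,b):
  i=i.astype(int);m=(i[...,2]>130)&(i[...,1]<60)&(np.arange(400)[None]<130)
  ys,xs=np.nonzero(m);print(xs.mean(),ys.mean(),len(xs))
print(workorder.hand_in())"
```

```text
t 16.55 pos [0.5462 0.0847 0.1275] loc [-0.0652 -0.0019  0.1275] toolx yaw -11.22 z [ 0.0018  0.0001 -1.    ] F [-4.  -2.3 12.5] w 0.003 gf 6.150272351660533
nan nan 0
nan nan 0
the job is handed in; nothing more can be done
None<string>:7: RuntimeWarning: Mean of empty slice.
  ret = ret.dtype.type(ret / rcount)
```

The lid is shut, the pin is home and released, and I handed the job in at 16.6 s with the fingers pressing the lid at about 12 N; the pin was last seen in place before that press, because my final image check of it returned nothing, and hand-in gave no verdict.

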